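# Load the heated-roller station for the next client

## Task

Get the heated-roller station ready for the next client: first switch its power toggle off (towards the robot) and, while it is off, stand every hair roller on the table fully home on a post of its own size (large rollers on thick posts, small on thin ones) and close the clip well with its lid, knob up and seated all round. Only when all of that is done, switch the toggle back on. Leave the other things on the table where they stand.

Things in the scene. Friction and masses are not known exactly. Their poses are not given: they have to be found in the camera images.
- station: the heated-roller station: a black slab 210 (x) x 370 (y) x 30 mm, fixed to the table. Origin at the centre of its underside; z up; its +x side points away from the robot. On its 30 mm high deck stand three thick posts in a row along the far side, two thin posts along the near side, a round clip well and the power toggle near its +y end. Its position and yaw vary.
- thick_post1 (a point): foot of a thick aluminium post, on its axis at deck height, axes as the station's. The post is 30 mm in diameter and 40 mm tall, its top 10 mm tapering to 20 mm. Posts of a row are 90 mm apart; the two rows are 90 mm apart
- thick_post2 (a point): foot of a thick aluminium post, on its axis at deck height, axes as the station's. The post is 30 mm in diameter and 40 mm tall, its top 10 mm tapering to 20 mm. Posts of a row are 90 mm apart; the two rows are 90 mm apart
- thick_post3 (a point): foot of a thick aluminium post, on its axis at deck height, axes as the station's. The post is 30 mm in diameter and 40 mm tall, its top 10 mm tapering to 20 mm. Posts of a row are 90 mm apart; the two rows are 90 mm apart
- thin_post1 (a point): foot of a thin aluminium post, on its axis at deck height, axes as the station's. The post is 18 mm in diameter and 40 mm tall, its top 10 mm tapering to 8 mm
- thin_post2 (a point): foot of a thin aluminium post, on its axis at deck height, axes as the station's. The post is 18 mm in diameter and 40 mm tall, its top 10 mm tapering to 8 mm
- well_rim (a point): centre of the mouth of the clip well, at rim height (30 mm above the deck): an open round cup, 80 mm outside, 68 mm inside diameter, with hair clips in it
- power_hinge (a point): hinge axis of the power toggle, at its mid-length, 22 mm above the deck, axes as the station's; the toggle turns about the station's y axis, above a 75 x 50 mm block
- power_tip (a point): centre of the toggle's steel ball, 30 mm in diameter, at the end of a 10 mm thick stem, 75 mm from the hinge
- power (a joint): angle of the power toggle: 0 = off, leaning 0.5 rad towards the station's -x (near, robot) side; 1.0 = on, leaning 0.5 rad towards its +x (far) side; upright at 0.5. Its heavy ball makes it over-centre: released more than 0.25 rad from upright it falls to that side's stop and stays there; about 1 N at the ball moves it. It stands about on at the start
- large1: large hair roller: a rigid grey plastic tube, open at both ends, 54 mm outside diameter, 34 mm bore, 60 mm tall, 70 g or so, standing upright. Both ends are alike. Origin on its axis at its lower end, z along the tube. May be absent
- large2: large hair roller: a rigid grey plastic tube, open at both ends, 54 mm outside diameter, 34 mm bore, 60 mm tall, 70 g or so, standing upright. Both ends are alike. Origin on its axis at its lower end, z along the tube. May be absent
- large3: large hair roller: a rigid grey plastic tube, open at both ends, 54 mm outside diameter, 34 mm bore, 60 mm tall, 70 g or so, standing upright. Both ends are alike. Origin on its axis at its lower end, z along the tube. May be absent
- small1: small hair roller: a rigid grey plastic tube, open at both ends, 42 mm outside diameter, 22 mm bore, 50 mm tall, 50 g or so, standing upright. Both ends are alike. Origin on its axis at its lower end, z along the tube. May be absent
- small2: small hair roller: a rigid grey plastic tube, open at both ends, 42 mm outside diameter, 22 mm bore, 50 mm tall, 50 g or so, standing upright. Both ends are alike. Origin on its axis at its lower end, z along the tube. May be absent
- lid: lid of the clip well, starting flat on the table, knob up. From below: plug 62 mm in diameter and 8 mm high (goes inside the well), flange 80 mm in diameter and 6 mm thick (rests on the rim), knob 24 mm in diameter and 30 mm tall; 44 mm tall in all. Origin at the centre of the plug's underside, z up through the knob; seated, the origin lies 8 mm below the rim
- cream_jar: low round amber jar with white screw cap, 48 mm diameter, 45 mm tall. Bystander. Origin at the centre of its underside, z up
- compact: closed round black powder compact, 64 mm diameter, 18 mm thick. Bystander. Origin at the centre of its underside, z up
- foundation: slim make-up bottle, 38 mm diameter, 105 mm tall. Bystander. Origin at the centre of its underside, z up
- hair_spray: blue spray bottle, 50 mm diameter, 170 mm tall. Bystander. Origin at the centre of its underside, z up
- brush_cup: steel cup, 84 mm diameter, 100 mm tall, with make-up brushes standing in it up to 200 mm high. Bystander. Origin at the centre of its underside, z up
- powder_box: closed carton, 90 x 70 mm, 28 mm tall. Bystander. Origin at the centre of its underside, z up
- comb: flat black comb, 170 x 30 x 6 mm, lying flat. Bystander. Origin at the centre of its underside, z up
Mind the look-alikes: they are no part of the job. Leave any turquoise look-alike of the large2 alone. Leave any pink look-alike of the small1 alone.

How it is judged (in metres and radians):
On the way, in this order (a step that is already met when the one before it is completed fails the run):
1. the power toggle is switched off (value of joint power below 0.15 rad), for 0.2 s.
2. with the toggle off, every roller present stands home on a post of its size and the lid is seated on the clip well (value of joint power below 0.15 rad and ((z of large1 in the frame of thick_post1 between -0.005 and 0.004 m and horizontal distance between large1 and thick_post1 below 0.006 m and angle between large1's own z axis and vertical below 0.08 rad) or (z of large1 in the frame of thick_post2 between -0.005 and 0.004 m and horizontal distance between large1 and thick_post2 below 0.006 m and angle between large1's own z axis and vertical below 0.08 rad) or (z of large1 in the frame of thick_post3 between -0.005 and 0.004 m and horizontal distance between large1 and thick_post3 below 0.006 m and angle between large1's own z axis and vertical below 0.08 rad)) and ((z of large2 in the frame of thick_post1 between -0.005 and 0.004 m and horizontal distance between large2 and thick_post1 below 0.006 m and angle between large2's own z axis and vertical below 0.08 rad) or (z of large2 in the frame of thick_post2 between -0.005 and 0.004 m and horizontal distance between large2 and thick_post2 below 0.006 m and angle between large2's own z axis and vertical below 0.08 rad) or (z of large2 in the frame of thick_post3 between -0.005 and 0.004 m and horizontal distance between large2 and thick_post3 below 0.006 m and angle between large2's own z axis and vertical below 0.08 rad)) and ((z of large3 in the frame of thick_post1 between -0.005 and 0.004 m and horizontal distance between large3 and thick_post1 below 0.006 m and angle between large3's own z axis and vertical below 0.08 rad) or (z of large3 in the frame of thick_post2 between -0.005 and 0.004 m and horizontal distance between large3 and thick_post2 below 0.006 m and angle between large3's own z axis and vertical below 0.08 rad) or (z of large3 in the frame of thick_post3 between -0.005 and 0.004 m and horizontal distance between large3 and thick_post3 below 0.006 m and angle between large3's own z axis and vertical below 0.08 rad)) and ((z of small1 in the frame of thin_post1 between -0.005 and 0.004 m and horizontal distance between small1 and thin_post1 below 0.006 m and angle between small1's own z axis and vertical below 0.08 rad) or (z of small1 in the frame of thin_post2 between -0.005 and 0.004 m and horizontal distance between small1 and thin_post2 below 0.006 m and angle between small1's own z axis and vertical below 0.08 rad)) and ((z of small2 in the frame of thin_post1 between -0.005 and 0.004 m and horizontal distance between small2 and thin_post1 below 0.006 m and angle between small2's own z axis and vertical below 0.08 rad) or (z of small2 in the frame of thin_post2 between -0.005 and 0.004 m and horizontal distance between small2 and thin_post2 below 0.006 m and angle between small2's own z axis and vertical below 0.08 rad)) and z of lid in the frame of well_rim below -0.005 m and horizontal distance between lid and well_rim below 0.007 m and angle between lid's own z axis and vertical below 0.08 rad), for 0.3 s.
3. the toggle is switched back on (value of joint power above 0.85 rad), for 0.2 s.
At the end, for the whole second after the job is handed in: toggle on (over 0.85); each roller present on a post of its size: foot within 4 mm of the deck, within 6 mm of the post axis, upright within 0.08 rad; lid knob up, plug at least 5 mm below the rim, within 7 mm of the well centre, level within 0.08 rad; all at rest (value of joint power above 0.85 rad and ((z of large1 in the frame of thick_post1 between -0.005 and 0.004 m and horizontal distance between large1 and thick_post1 below 0.006 m and angle between large1's own z axis and vertical below 0.08 rad) or (z of large1 in the frame of thick_post2 between -0.005 and 0.004 m and horizontal distance between large1 and thick_post2 below 0.006 m and angle between large1's own z axis and vertical below 0.08 rad) or (z of large1 in the frame of thick_post3 between -0.005 and 0.004 m and horizontal distance between large1 and thick_post3 below 0.006 m and angle between large1's own z axis and vertical below 0.08 rad)) and ((z of large2 in the frame of thick_post1 between -0.005 and 0.004 m and horizontal distance between large2 and thick_post1 below 0.006 m and angle between large2's own z axis and vertical below 0.08 rad) or (z of large2 in the frame of thick_post2 between -0.005 and 0.004 m and horizontal distance between large2 and thick_post2 below 0.006 m and angle between large2's own z axis and vertical below 0.08 rad) or (z of large2 in the frame of thick_post3 between -0.005 and 0.004 m and horizontal distance between large2 and thick_post3 below 0.006 m and angle between large2's own z axis and vertical below 0.08 rad)) and ((z of large3 in the frame of thick_post1 between -0.005 and 0.004 m and horizontal distance between large3 and thick_post1 below 0.006 m and angle between large3's own z axis and vertical below 0.08 rad) or (z of large3 in the frame of thick_post2 between -0.005 and 0.004 m and horizontal distance between large3 and thick_post2 below 0.006 m and angle between large3's own z axis and vertical below 0.08 rad) or (z of large3 in the frame of thick_post3 between -0.005 and 0.004 m and horizontal distance between large3 and thick_post3 below 0.006 m and angle between large3's own z axis and vertical below 0.08 rad)) and ((z of small1 in the frame of thin_post1 between -0.005 and 0.004 m and horizontal distance between small1 and thin_post1 below 0.006 m and angle between small1's own z axis and vertical below 0.08 rad) or (z of small1 in the frame of thin_post2 between -0.005 and 0.004 m and horizontal distance between small1 and thin_post2 below 0.006 m and angle between small1's own z axis and vertical below 0.08 rad)) and ((z of small2 in the frame of thin_post1 between -0.005 and 0.004 m and horizontal distance between small2 and thin_post1 below 0.006 m and angle between small2's own z axis and vertical below 0.08 rad) or (z of small2 in the frame of thin_post2 between -0.005 and 0.004 m and horizontal distance between small2 and thin_post2 below 0.006 m and angle between small2's own z axis and vertical below 0.08 rad)) and z of lid in the frame of well_rim below -0.005 m and horizontal distance between lid and well_rim below 0.007 m and angle between lid's own z axis and vertical below 0.08 rad and linear speed of each of large1, large2, large3, small1, small2, lid below 0.02 m/s); the robot touches nothing.
It fails at once if a bystander is knocked over or moved more than 50 mm (distance of any of cream_jar, compact, foundation, hair_spray, brush_cup, powder_box, comb from where it was at the start of the episode above 0.05 m or angle between any of cream_jar, compact, foundation, hair_spray, brush_cup, powder_box, comb's own z axis and vertical above 0.6 rad).
Of large1, large2, large3, small1, small2 only 3 to 5 are there at a start; the rules pass over those that are not, and their reading is None.
At some moment in a run one of large1, large2, large3, small1, small2, lid may be knocked a few centimetres aside while the robot is not near it.
It also fails if it takes over 210 s, if anything falls off the work surface, if the arm or the gripper's body presses on something with over 40 N, if the wrist force passes 120 N, or if a joint passes its speed limit or range.

## Robot

A 6-joint arm with a two-finger parallel gripper is mounted at the origin on the work surface. World frame = base frame: x ahead of the robot, y to its left, z up, the work surface at z = 0. Lengths are in mm, angles in rad, forces in N, time in s.
With the tool pointing down it reaches from about 350 to 875 mm from the base axis. Payload 4.2 kg.
Tool frame: the origin (TCP) lies between the finger pads; the fingertips stand 14 mm ahead of it and the grasp point (between the pads) lies 5 mm behind it; z points along the fingers, y is the line along which they close (so a half turn about z gives the same grasp; the last joint's range is limited). The gripper opens to 85 mm and grips with 20 to 120 N. Pads are 22 mm wide; open, the fingers measure 114 mm over their backs; the gripper's body (76 mm by 85 mm) begins 54 mm behind the grasp point. The pads swing forward as they close: fully open they stand 13 mm farther back than shut.
Start: joints at [1.492, 0.385, 0.008, 0, -1.194, -0.259], TCP at [207.1, 589.668, 245.312] pointing down, gripper open.
Joint ranges: [-3.14, 3.14], [-1.21, 2.06], [-1.07, 1.41], [-3.16, 2.05], [-2.99, -0.16], [-3.1, 3.1]. Speed limits (rad/s): [2.79, 2.79, 3.14, 3.14, 3.14, 3.14].

## Interface

Orientations are given as a unit quaternion [x, y, z, w].
In Python, from bench import * gives the robot as it stands.
- The arm moves only by the tool carry_out, never from a script. Its argument "motion" is a list of rows, each a list of 7 numbers: the turn, a rotation vector about the tool's x, y, z in rad, then the shift along the tool's x, y, z in mm, then the opening, from -1 (shut) to 1 (fully open), so that 0 is half open. A call has 1 to 5 rows; each row is the pose to reach, as a shift and turn from the pose commanded when the call began, along the tool's axes at that moment; what a row does not reach only later rows make up. A row lasts 1/8 s, in which the tool goes at most 62.5 mm and 10.7 degrees, less where a joint would pass 70% of its speed; a pose out of reach is approached as far as the arm can. A call with a gripper value outside its range is refused whole. The fingers move at their own pace and stop on an object; the grip force is fixed at half the most. Time passes only in rows, so rows that repeat a pose let the fingers close. It gives the time, the measured TCP pose, the force, the opening and the grip force at its end, in the units of the state.
- read_state(): the state, without advancing time (a new reading comes with each control period).
- get_image(name): name is "side" or "top" or "wrist"; returns a dict with "color" (384x512x3 uint8, blue, green, red), "mtx" (3x3 intrinsics, pixels), "k1" (the pictures are not rectified: a ray, as slopes to the right and down, at radius r is drawn at 1 + k1 r^2 times it, then the intrinsics apply), "position" and "orientation" of the camera in the world. Camera axes: x right, y down, z forward; pixel columns grow to the right and rows downward; lengths in mm; the calibration is good to about 2 mm. A picture is of the moment at which its call begins. There is no depth.
- job_done(): hands the job in; it is judged then, once.
The state is a dict: "clock": time; "joints": joint angles; "joint_vel": joint speeds; "joint_efforts": joint torques, N m; "position": TCP position; "ee_rot": TCP orientation; "contact_force": force on the tool from outside, world axes, zero at the start; "wrist_torque": the same for the moment, N m; "gripper_width": finger opening in mm; "grasp_force": force on a finger pad.
Only numpy, scipy, OpenCV 4.12 (cv2) and the standard library are available. Lean on these libraries where they do the work, as an engineer would, in place of code of your own. Each camera call takes 0.05 s, during which the arm holds its last target. There are 200 camera calls.

## Working session

There is one attempt and no reset: what is moved stays moved. The work goes in short steps, Python scripts to look and compute and a tool call to move; the robot and the scene stay as the last step left them, time stands still between calls to the robot, and variables do not carry over. Pictures are saved under pics/ and viewed, at most 14 in all, crops included, and the job is handed in when it is done.

Besides the shell and the picture viewer there is one more tool, called after "Emit:" by a JSON object that holds its "name" and its "arguments". carry_out: Moves the arm, as the interface text tells. Its arguments: {"type":"object","properties":{"motion":{"type":"array"}},"required":["motion"]}

```bash
ls; mkdir -p pics
cat > h.py <<'E'
from bench import *
import numpy as np, cv2
from scipy.spatial.transform import Rotation as R
def snap(n,f=None):
    g=get_image(n)
    if f: cv2.imwrite('pics/'+f,g['color'])
    return g
def ray(g,u,v):
    K=g['mtx']; d=np.array([(u-K[0][2])/K[0][0],(v-K[1][2])/K[1][1]])
    p=d.copy()
    for _ in range(20): p=d/(1+g['k1']*(p@p))
    return np.array(g['position']),R.from_quat(g['orientation']).apply([p[0],p[1],1])
def onz(g,u,v,z):
    o,d=ray(g,u,v); return o+d*(z-o[2])/d[2]
def proj(g,P):
    q=R.from_quat(g['orientation']).inv().apply(np.array(P)-np.array(g['position']))
    p=q[:2]/q[2]; p=p*(1+g['k1']*(p@p)); K=g['mtx']
    return np.array([K[0][0]*p[0]+K[0][2],K[1][1]*p[1]+K[1][2]])
def rel(P,yaw=None):
    "shift in tool axes from present pose to world P (commanded~measured)"
    s=read_state(); return R.from_quat(s['ee_rot']).inv().apply(np.array(P)-s['position'])
E
python3 - <<'E'
from h import *
for n in ['top','side','wrist']:
    g=snap(n,n+'0.png'); print(n,g['position'],g['orientation'],g['mtx'],g['k1'])
s=read_state();print(s)
a=cv2.imread('pics/top0.png');b=cv2.imread('pics/side0.png')
E
```

```text
pics
top [ 477.90748478  -40.72889376 1301.634266  ] [-0.7026392   0.71084701 -0.02201352  0.0225852 ] [[354.68716703   0.         254.42881626]
 [  0.         354.68716703 194.20036621]
 [  0.           0.           1.        ]] -0.0897904117225143
side [  534.2923204  -1112.99407349  1179.02466493] [ 0.92555159 -0.02942981  0.00466263 -0.3774472 ] [[492.16250252   0.         245.5157674 ]
 [  0.         492.16250252 190.49274735]
 [  0.           0.           1.        ]] -0.17544077053063914
wrist [280.35559545 563.90002238 372.54985554] [-0.57106991  0.8063282   0.12518293 -0.08968409] [[268.45369495   0.         259.34934851]
 [  0.         268.45369495 193.9087287 ]
 [  0.           0.           1.        ]] -0.04031193635826472
{'clock': 0.15, 'joints': array([ 1.49160095e+00,  3.85337124e-01,  6.95617443e-03, -3.38790314e-04,
       -1.19400424e+00, -2.58623482e-01]), 'joint_vel': array([-0.0008268 , -0.0027916 ,  0.00206279,  0.00245143, -0.00111709,
       -0.00027318]), 'joint_efforts': array([-1.13010981e-05, -3.92676866e+01,  1.88581270e+01,  4.18856218e+00,
       -3.39019476e-03, -3.25757608e-07]), 'position': array([206.9800236 , 589.29493229, 244.50709609]), 'ee_rot': array([ 9.85757862e-01, -1.68168907e-01, -8.56531177e-05,  8.05344321e-04]), 'contact_force': array([ 0.01644062,  0.17619979, -0.13521015]), 'wrist_torque': array([ 0.03330708, -0.02813786, -0.0284509 ]), 'grasp_force': 0.0, 'gripper_width': 85.35321341995811}
```

View pics/top0.png

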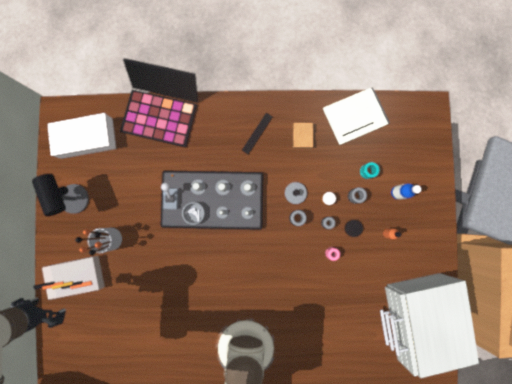

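View pics/side0.png

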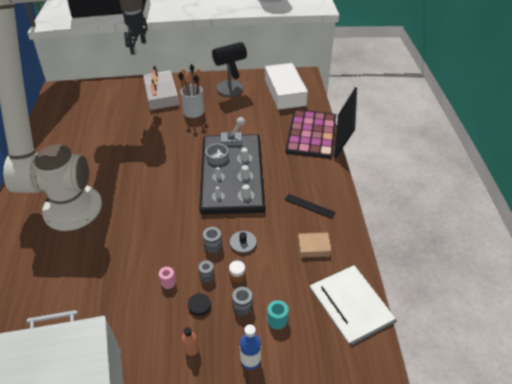

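The top view shows the station at about (213,200) with the toggle at about (170,195). The grey items are the lid with its knob at (295,192) and rings at (298,217), (329,223) and (359,195). Look-alikes and lures are turquoise at (370,170), pink at (333,254), the white-capped jar at (329,199) and the black compact at (354,228). I'll check the choice in a close crop.

Run:
```python
from h import *
a=cv2.imread('pics/top0.png')
c=cv2.resize(a[155:265,150:390],None,fx=3.3,fy=3.3,interpolation=cv2.INTER_CUBIC)
cv2.imwrite('pics/crop0.png',c)
```

```text
(no output)
```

View pics/crop0.png

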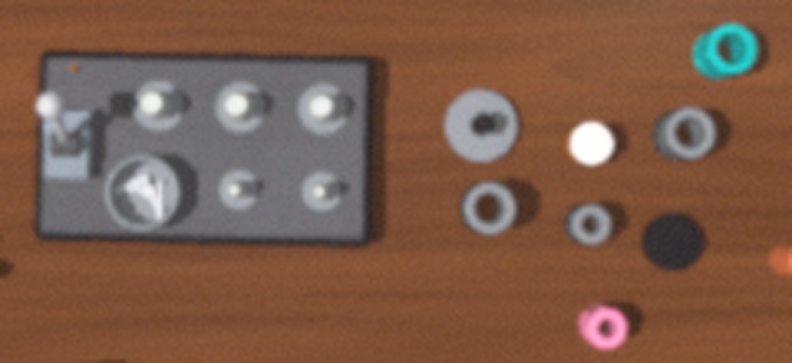

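Crop: the lid is at (482,125). There are large rings at (490,208) and (689,133), and one small ring at (591,223). The white jar (592,143), black compact, pink and turquoise rings are not part of the job. That makes 2 large, 1 small and the lid.

Run:
```python
from h import *
g=get_image('top')
def c(x,y,z): return onz(g,150+(x+.5)/3.3-.5,155+(y+.5)/3.3-.5,z)
for n,x,y,z in [('k1',153,103,70),('k2',237,105,70),('k3',323,107,70),('n1',238,189,70),('n2',322,190,70),('well',143,192,60),('ball',47,104,118),('lid flange',482,125,14),('L_a',490,208,60),('L_b',689,133,60),('S',591,223,50),('jar',592,143,45),('compact',673,241,18),('turq',731,49,60),('pink',606,327,50)]:
    print(n,c(x,y,z).round(1))
b=cv2.cvtColor(g['color'],cv2.COLOR_BGR2GRAY)
```

```text
k1 [587.3 163.6  70. ]
k2 [584.1  74.4  70. ]
k3 [580.9 -16.4  70. ]
n1 [495.4  73.9  70. ]
n2 [493.3 -14.5  70. ]
well [493.4 176.1  60. ]
ball [583.4 264.5 118. ]
lid flange [ 563.6 -190.6   14. ]
L_a [ 472.2 -192.1   60. ]
L_b [ 549.4 -407.7   60. ]
S [ 454.7 -301.6   50. ]
jar [ 540.7 -305.7   45. ]
compact [ 433.  -398.9   18. ]
turq [ 639.6 -456.6   60. ]
pink [ 343.6 -315.5   50. ]
```

Everything fits the given sizes: posts are 90 mm apart, yaw is about -0.03, and the ball is about 36 mm beyond the hinge. I'll start with the toggle.

Emit:
{"name": "carry_out", "arguments": {"motion": [[0,0,-0.1,52,16,-30,-1],[0,0,-0.2,104,33,-50,-1],[0,0,-0.31,156,49,-60,-1],[0,0,-0.31,210,66,-60,-1],[0,0,-0.31,260,82,-60,-1]]}}

```text
clock: 0.82
position: [426.5, 424.8, 305.4]
ee_rot: [1.0, -0.014, -0.0, -0.0]
contact_force: [-0.2, 0.7, -1.4]
gripper_width: 0.1
grasp_force: 0.0
```

Run:
```python
from h import *
s=read_state();print(s['position'],R.from_quat(s['ee_rot']).as_matrix().round(3),s['gripper_width'])
print(rel([645,266,300]),rel([645,266,114]))
```

```text
[426.45208362 424.7928877  305.43207597] [[ 1.    -0.028 -0.   ]
 [-0.028 -1.     0.   ]
 [-0.    -0.    -1.   ]] 0.13023769733120258
[222.89854397 152.627794     5.37363772] [222.9059105  152.68825205 191.37362775]
```

Emit:
{"name": "carry_out", "arguments": {"motion": [[0,0,0,52,36,0,-1],[0,0,0,104,72,0,-1],[0,0,0,156,108,0,-1],[0,0,0,208,144,0,-1],[0,0,0,224,153,0,-1]]}}

```text
clock: 1.45
position: [647.0, 264.3, 304.0]
ee_rot: [1.0, -0.016, -0.001, 0.001]
contact_force: [-0.2, -0.1, -0.7]
gripper_width: -0.2
grasp_force: 0.0
```

Emit:
{"name": "carry_out", "arguments": {"motion": [[0,0,0,0,0,60,-1],[0,0,0,0,0,120,-1],[0,0,0,0,0,180,-1],[0,0,0,0,0,191,-1],[0,0,0,0,0,191,-1]]}}

```text
clock: 2.08
position: [645.5, 267.7, 115.3]
ee_rot: [1.0, -0.013, 0.001, 0.0]
contact_force: [0.0, 1.1, 0.5]
gripper_width: 0.3
grasp_force: 0.0
```

Emit:
{"name": "carry_out", "arguments": {"motion": [[0,0,0,-25,0,0,-1],[0,0,0,-50,0,0,-1],[0,0,0,-75,0,0,-1],[0,0,0,-95,0,0,-1],[0,0,0,-108,0,0,-1]]}}

```text
clock: 2.7
position: [537.9, 271.5, 118.1]
ee_rot: [1.0, -0.013, 0.003, -0.002]
contact_force: [-0.5, -0.0, -0.1]
gripper_width: 0.5
grasp_force: 0.1
```

Emit:
{"name": "carry_out", "arguments": {"motion": [[0,0,0,0,0,-60,-0.5],[0,0,0,0,0,-120,0],[0,0,0,0,0,-180,0.5],[0,0,0,-10,60,-186,0.6],[0,0,0,-20,122,-186,0.6]]}}

```text
clock: 3.32
position: [514.1, 148.5, 303.7]
ee_rot: [1.0, -0.013, 0.003, -0.002]
contact_force: [1.1, -1.0, -0.7]
gripper_width: 68.4
grasp_force: 0.0
```

Emit:
{"name": "carry_out", "arguments": {"motion": [[0,0,0,-8,60,0,0.6],[0,0,0,-16,120,0,0.6],[0,0,0,-24,180,0,0.6],[0,0,0,-32,240,0,0.6],[0,0,0,-40,300,0,0.6]]}}

```text
clock: 3.95
position: [465.3, -151.8, 302.8]
ee_rot: [1.0, -0.014, 0.002, 0.0]
contact_force: [0.8, -0.2, 0.6]
gripper_width: 68.3
grasp_force: 0.0
```

Emit:
{"name": "carry_out", "arguments": {"motion": [[0,0,0,-8,60,0,0.6],[0,0,0,-12,80,0,0.6],[0,0,0,-12,80,0,0.6]]}}

```text
clock: 4.32
position: [451.1, -231.0, 302.0]
ee_rot: [1.0, -0.015, 0.002, 0.0]
contact_force: [0.4, 0.7, -0.6]
gripper_width: 68.2
grasp_force: 0.0
```

Run:
```python
from h import *
g=snap('wrist','w1.png');t=snap('top','t1.png')
cv2.imwrite('pics/w1t.png',np.hstack([g['color'],cv2.resize(t['color'][150:270,150:240],(288,384),interpolation=cv2.INTER_CUBIC)]))
s=read_state();print(s['position'],s['gripper_width'])
for n,P in [('La',(472,-192,60)),('Lb',(549,-408,60)),('S',(455,-302,50)),('lid',(564,-191,14))]: print(n,proj(g,P))
```

```text
[ 451.37425223 -229.40269183  301.51791108] 68.64711551644707
La [230.82418539 152.88231094]
Lb [392.39500536  89.58875609]
S [308.88262965 161.2878746 ]
lid [229.50995036  84.86807811]
```

View pics/w1t.png

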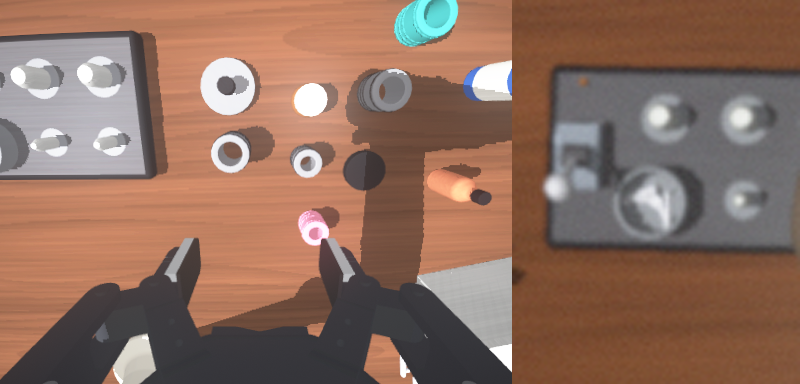

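Toggle is off: the ball is now on the near side, at about (557,187) in the right panel. The wrist pixels match my predictions to within 2 px: La (230,153), S (307,161), Lb (390,91), lid (228,86). I'll grasp La first.

Emit:
{"name": "carry_out", "arguments": {"motion": [[0,0,0,20,-38,50,0.8],[0,0,0,20,-38,110,0.8],[0,0,0,20,-38,170,0.8],[0,0,0,20,-38,225,0.8],[0,0,0,20,-38,260,0.8]]}}

```text
clock: 5.05
position: [471.9, -190.6, 38.5]
ee_rot: [1.0, -0.013, -0.001, -0.0]
contact_force: [0.0, -0.2, 0.0]
gripper_width: 76.7
grasp_force: 0.0
```

Emit:
{"name": "carry_out", "arguments": {"motion": [[0,0,0,0,0,0,-1],[0,0,0,0,0,0,-1],[0,0,0,0,0,0,-1],[0,0,0,0,0,-50,-1],[0,0,0,0,0,-100,-1]]}}

```text
clock: 5.68
position: [472.2, -192.1, 142.7]
ee_rot: [1.0, -0.014, 0.001, 0.0]
contact_force: [1.4, -0.0, -0.4]
gripper_width: 52.5
grasp_force: 63.3
```

Run:
```python
from h import *
g=snap('wrist','w2.png');
s=read_state();print(s['position'],s['gripper_width'],R.from_quat(s['ee_rot']).as_rotvec())
for n,P in [('k3',(581,-16,70)),('n2',(493,-14.5,70)),('S',(455,-302,50))]: print(n,proj(g,P))
```

```text
[ 476.49343253 -193.2054526   150.20576372] 52.86151178571803 [ 3.13766805 -0.04017416  0.02419498]
k3 [10.27259634 74.12582913]
n2 [ 38.88448071 191.31314242]
S [382.8264076 216.7197708]
```

View pics/w2.png

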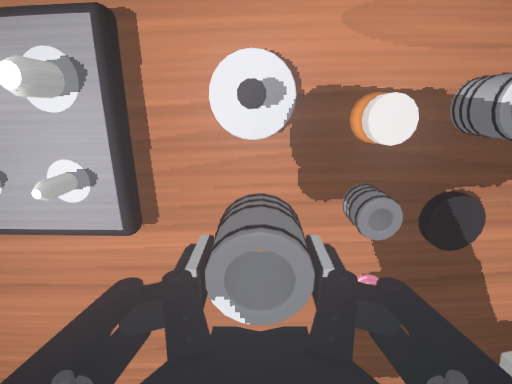

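La is in the grip at 52.5 mm. The post tips at (10,75) and (39,190) match the prediction, and S is seen at (381,219). Now carrying La to thick_post3.

Emit:
{"name": "carry_out", "arguments": {"motion": [[0,0,0,26,-45,-20,-1],[0,0,0,52,-90,-20,-1],[0,0,0,78,-135,-20,-1],[0,0,0,104,-178,-20,-1],[0,0,0,104,-178,-20,-1]]}}

```text
clock: 6.35
position: [583.0, -14.3, 161.4]
ee_rot: [1.0, -0.012, 0.002, -0.0]
contact_force: [-0.8, -0.5, -0.6]
gripper_width: 52.5
grasp_force: 63.4
```

Emit:
{"name": "carry_out", "arguments": {"motion": [[0,0,0,0,0,0,-1],[0,0,0,0,0,10,-1]]}}

```text
clock: 6.6
position: [581.0, -17.9, 151.2]
ee_rot: [1.0, -0.015, 0.001, -0.0]
contact_force: [0.5, -0.4, -1.0]
gripper_width: 52.7
grasp_force: 63.4
```

Run:
```python
from h import *
s=read_state();print(s['position'],s['gripper_width'],R.from_quat(s['ee_rot']).as_matrix().round(3))
g=snap('wrist','w3.png');
h=snap('side','s3.png');
for n,P in [('k3',(581,-16.4,70)),('tubetop',s['position']+[0,0,20]),('tubebot',s['position']-[0,0,40])]: print(n,proj(g,P),proj(h,P))
print(s['contact_force'])
cv2.imwrite('pics/s3c.png',np.hstack([g['color'],cv2.resize(h['color'][110:230,180:280],(320,384),interpolation=cv2.INTER_CUBIC)])[:,32:])
```

```text
[580.99024488 -17.93267556 151.24118807] 52.662363772877846 [[ 1.    -0.029  0.002]
 [-0.029 -1.     0.001]
 [ 0.002 -0.001 -1.   ]]
k3 [257.97934217 206.55435281] [244.91383228 187.51320228]
tubetop [259.98936437 280.54144853] [244.45554209 164.31720588]
tubebot [259.86944972 227.37427158] [244.74709185 178.53256913]
[ 0.47824538 -0.40174136 -1.03982261]
```

View pics/s3c.png

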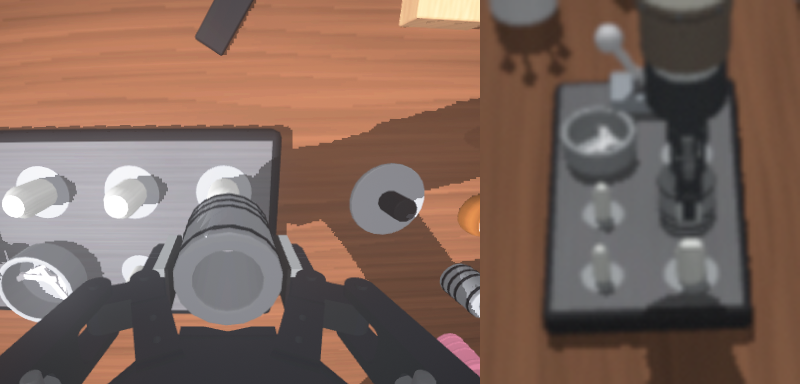

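The tube is centred in the grip: its top is at (259,280) against a predicted (260,280). Now lowering.

Emit:
{"name": "carry_out", "arguments": {"motion": [[0,0,0,0,-1,25,-1],[0,0,0,0,-1,40,-1],[0,0,0,0,-1,52,-1],[0,0,0,0,-1,65,-1],[0,0,0,0,-1,75,-1]]}}

```text
clock: 7.32
position: [581.5, -15.9, 74.8]
ee_rot: [1.0, -0.014, 0.0, -0.0]
contact_force: [1.0, 0.8, 0.4]
gripper_width: 52.7
grasp_force: 63.5
```

Emit:
{"name": "carry_out", "arguments": {"motion": [[0,0,0,0,0,5,-1],[0,0,0,0,0,5,-1],[0,0,0,0,0,4,0.5],[0,0,0,0,0,4,0.5],[0,0,0,0,0,4,0.5]]}}

```text
clock: 7.95
position: [580.8, -16.3, 71.2]
ee_rot: [1.0, -0.014, -0.0, 0.0]
contact_force: [0.2, 0.8, 0.2]
gripper_width: 64.2
grasp_force: 0.0
```

Emit:
{"name": "carry_out", "arguments": {"motion": [[0,0,0,0,0,-60,0.8],[0,0,0,0,0,-119,0.8],[0,0,0,-13,60,-119,0.8],[0,0,0,-26,120,-119,0.8],[0,0,0,-39,180,-119,0.8]]}}

```text
clock: 8.57
position: [536.3, -196.4, 190.6]
ee_rot: [1.0, -0.013, 0.0, 0.0]
contact_force: [0.7, -0.4, 0.2]
gripper_width: 77.0
grasp_force: 0.0
```

Emit:
{"name": "carry_out", "arguments": {"motion": [[0,0,0,-13,60,0,0.8],[0,0,0,-26,120,0,0.8],[0,0,0,-39,180,0,0.8],[0,0,0,-51,211,0,0.8],[0,0,0,-51,211,0,0.8]]}}

```text
clock: 9.2
position: [478.6, -406.5, 189.7]
ee_rot: [1.0, -0.016, -0.001, -0.0]
contact_force: [0.1, 0.1, -0.1]
gripper_width: 76.8
grasp_force: 0.0
```

Run:
```python
from h import *
g=snap('wrist');t=snap('top')
s=read_state();print(s['position'],s['gripper_width'])
for n,P in [('Lb',(548,-406.5,60)),('S',(454,-301,50))]: print(n,proj(g,P))
p=proj(t,(581,-16.4,90));print(p)
cv2.imwrite('pics/w4.png',np.hstack([g['color'],cv2.resize(t['color'][150:270,150:240],(288,384),interpolation=cv2.INTER_CUBIC)]))
cv2.imwrite('pics/t4.png',t['color'])
```

```text
[ 479.83803388 -404.3649994   189.96818775] 77.04311318611461
Lb [257.40739605 117.79463012]
S [162.53402704 211.60027409]
[247.39881513 186.5506686 ]
```

View pics/w4.png

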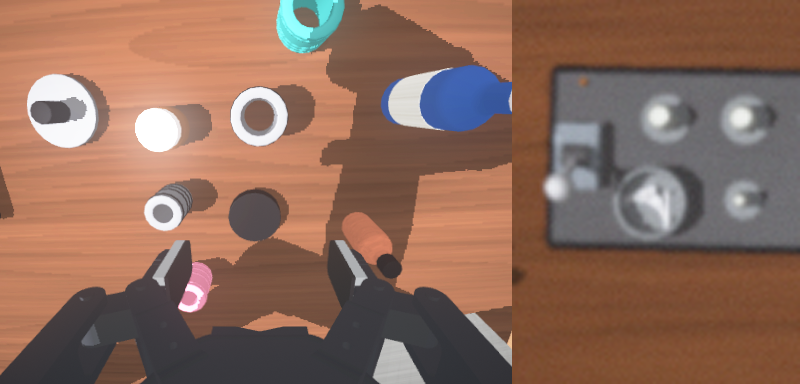

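Lb's top ring is at (259,117), against a predicted (257,118), so it is at (549,-408). S is at (165,211). Grasping Lb, bound for thick_post2.

Emit:
{"name": "carry_out", "arguments": {"motion": [[0,0,0,35,1,20,0.8],[0,0,0,69,1,50,0.8],[0,0,0,69,1,100,0.8],[0,0,0,69,1,150,0.8],[0,0,0,69,1,150,0.8]]}}

```text
clock: 9.93
position: [546.9, -404.4, 35.8]
ee_rot: [1.0, -0.013, -0.005, -0.002]
contact_force: [-0.7, -1.3, 0.4]
gripper_width: 76.8
grasp_force: 0.0
```

Emit:
{"name": "carry_out", "arguments": {"motion": [[0,0,0,0,0,0,-1],[0,0,0,0,0,0,-1],[0,0,0,0,0,0,-1],[0,0,0,0,0,-60,-1],[0,0,0,0,0,-120,-1]]}}

```text
clock: 10.55
position: [548.6, -407.3, 161.8]
ee_rot: [1.0, -0.014, -0.0, -0.0]
contact_force: [1.1, -0.7, -0.2]
gripper_width: 52.9
grasp_force: 63.3
```

Emit:
{"name": "carry_out", "arguments": {"motion": [[0,0,0,2,-55,-10,-1],[0,0,0,5,-110,-10,-1],[0,0,0,7,-165,-10,-1],[0,0,0,10,-220,-10,-1],[0,0,0,12,-275,-10,-1]]}}

```text
clock: 11.18
position: [568.7, -131.2, 171.2]
ee_rot: [1.0, -0.014, 0.001, -0.0]
contact_force: [-0.8, 0.8, -1.1]
gripper_width: 53.0
grasp_force: 63.3
```

Emit:
{"name": "carry_out", "arguments": {"motion": [[0,0,0,3,-55,0,-1],[0,0,0,5,-110,0,-1],[0,0,0,7,-165,0,-1],[0,0,0,10,-208,0,-1],[0,0,0,10,-208,0,-1]]}}

```text
clock: 11.8
position: [584.8, 77.5, 171.0]
ee_rot: [1.0, -0.012, 0.001, -0.0]
contact_force: [-0.2, -0.4, -0.5]
gripper_width: 53.0
grasp_force: 63.3
```

Emit:
{"name": "carry_out", "arguments": {"motion": [[0,0,0,0,0,0,-1],[0,0,0,0,0,25,-1],[0,0,0,0,0,25,-1]]}}

```text
clock: 12.18
position: [583.1, 73.0, 143.8]
ee_rot: [1.0, -0.015, -0.002, 0.001]
contact_force: [-0.4, -0.6, -0.7]
gripper_width: 53.2
grasp_force: 63.3
```

Run:
```python
from h import *
g=snap('wrist')
s=read_state();print(s['position'],s['gripper_width'],R.from_quat(s['ee_rot']).as_matrix().round(3)[:,2])
for n,P in [('k1',(587.3,163.6,70)),('k2',(584.1,74,70)),('La',(581,-16.4,90)),('tubetop',s['position']+[0,0,20])]: print(n,proj(g,P))
cv2.imwrite('pics/w5.png',g['color'])
```

```text
[584.09543497  73.34613611 145.04394686] 53.162161873390986 [-0.002 -0.001 -1.   ]
k1 [147.42772797 207.35654883]
k2 [258.3520852 207.9697274]
La [380.58732205 217.94124417]
tubetop [259.26758962 280.57135509]
```

View pics/w5.png

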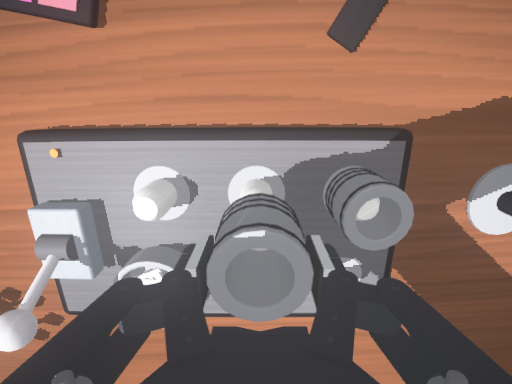

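The tube's top is at (259,276), about 2 mm further out than predicted. La is home on post 3 at (377,217). Lowering with a small correction.

Emit:
{"name": "carry_out", "arguments": {"motion": [[0,0,0,-2,0,20,-1],[0,0,0,-2,0,35,-1],[0,0,0,-2,0,47,-1],[0,0,0,-2,0,60,-1],[0,0,0,-2,0,70,-1]]}}

```text
clock: 12.85
position: [583.8, 75.2, 75.2]
ee_rot: [1.0, -0.014, 0.001, -0.0]
contact_force: [2.6, 0.1, 0.4]
gripper_width: 52.9
grasp_force: 63.4
```

Emit:
{"name": "carry_out", "arguments": {"motion": [[0,0,0,0,0,5,-1],[0,0,0,0,0,5,-1],[0,0,0,0,0,4,0.4],[0,0,0,0,0,4,0.4],[0,0,0,0,0,-20,0.5]]}}

```text
clock: 13.48
position: [580.4, 74.2, 92.8]
ee_rot: [1.0, -0.014, -0.003, 0.001]
contact_force: [-0.7, -0.7, 0.4]
gripper_width: 64.0
grasp_force: 0.0
```

Emit:
{"name": "carry_out", "arguments": {"motion": [[0,0,0,0,0,-50,0.6],[0,0,0,0,0,-95,0.6],[0,0,0,-24,54,-95,0.6],[0,0,0,-48,108,-95,0.6],[0,0,0,-72,160,-95,0.6]]}}

```text
clock: 14.1
position: [504.6, -84.4, 189.6]
ee_rot: [1.0, -0.014, -0.001, 0.0]
contact_force: [0.8, 0.2, -0.4]
gripper_width: 68.5
grasp_force: 0.0
```

Emit:
{"name": "carry_out", "arguments": {"motion": [[0,0,0,-24,54,0,0.6],[0,0,0,-48,108,0,0.6],[0,0,0,-72,162,0,0.6],[0,0,0,-100,221,0,0.6],[0,0,0,-100,221,0,0.6]]}}

```text
clock: 14.72
position: [397.3, -303.6, 189.3]
ee_rot: [1.0, -0.017, -0.001, -0.0]
contact_force: [0.6, -1.3, -0.4]
gripper_width: 68.5
grasp_force: 0.0
```

Run:
```python
from h import *
g=snap('wrist','w6.png');t=snap('top','t6.png')
s=read_state();print(s['position'],s['gripper_width'])
def blobs(g,z,lo=90):
    hsv=cv2.cvtColor(g['color'],cv2.COLOR_BGR2HSV)
    m=((hsv[...,1]<45)&(hsv[...,2]>lo)).astype(np.uint8)
    n,l,st,c=cv2.connectedComponentsWithStats(m)
    for i in range(1,n):
        if 60<st[i,4]<20000: print(st[i],c[i].round(1),onz(g,*(st[i,:2]+st[i,2:4]/2-.5),z).round(1))
print('pred S',proj(g,(454.5,-302.5,50)),'lid',proj(g,(564,-191,14)),'knob',proj(g,(564,-191,44)))
blobs(g,50,160)
```

```text
[ 399.15709179 -301.58528872  189.62379322] 68.30590381016175
pred S [256.65780807 130.20583241] lid [142.18133176  21.12693392] knob [128.45290736  11.16901029]
[ 101    0   78   67 3437] [142.7  32.5] [ 544.1 -200.9   50. ]
[496   0  16  42 546] [504.6  19.2] [ 547. -530.   50.]
[ 232    9   48   55 2038] [255.2  35.5] [ 537.  -304.5   50. ]
[   0   33   33  120 2234] [ 11.3 106.9] [500.6 -70.4  50. ]
[ 234  111   42   44 1050] [254.7 132.6] [ 452.4 -300.3   50. ]
[253 207  38  45 815] [270.3 232.5] [ 348.5 -314.8   50. ]
[165 238  29  44 403] [178.2 258.8] [ 313.6 -208.3   50. ]
[326 238  29  44 400] [340.7 259.2] [ 307.4 -392.3   50. ]
[ 429  271   83  100 4184] [483.6 309.5] [ 208.9 -568.1   50. ]
[393 356  14  28 257] [397.4 369.9] [ 128.8 -487.1   50. ]
[102 367  36  17 340] [117.9 377.4] [130.8 -99.   50. ]
```

View pics/w6.png

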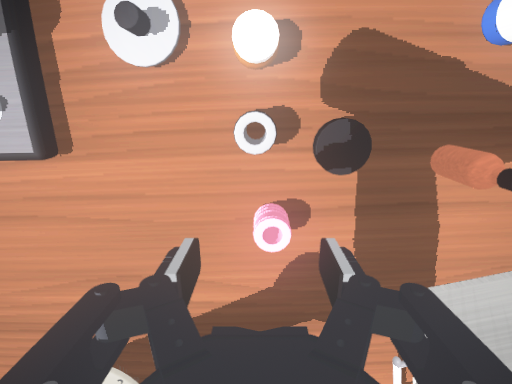

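S is at (255,132), which gives (453,-301). The pink look-alike at (272,228) is clear of it.

Emit:
{"name": "carry_out", "arguments": {"motion": [[0,0,0,27,-2,20,0.6],[0,0,0,53,-2,50,0.6],[0,0,0,53,-2,105,0.6],[0,0,0,53,-2,158,0.6],[0,0,0,53,-2,158,0.6]]}}

```text
clock: 15.45
position: [450.7, -298.1, 28.5]
ee_rot: [1.0, -0.013, -0.005, -0.002]
contact_force: [0.3, 0.7, 1.3]
gripper_width: 68.3
grasp_force: 0.0
```

Emit:
{"name": "carry_out", "arguments": {"motion": [[0,0,0,0,0,0,-1],[0,0,0,0,0,0,-1],[0,0,0,0,0,0,-1],[0,0,0,0,0,-60,-1],[0,0,0,0,0,-120,-1]]}}

```text
clock: 16.08
position: [452.6, -300.6, 154.3]
ee_rot: [1.0, -0.014, -0.0, -0.0]
contact_force: [1.0, -0.7, 0.1]
gripper_width: 40.5
grasp_force: 60.9
```

Emit:
{"name": "carry_out", "arguments": {"motion": [[0,0,0,6,-58,0,-1],[0,0,0,13,-116,0,-1],[0,0,0,19,-174,0,-1],[0,0,0,26,-232,0,-1],[0,0,0,32,-288,0,-1]]}}

```text
clock: 16.7
position: [493.1, -11.8, 153.5]
ee_rot: [1.0, -0.014, 0.001, -0.0]
contact_force: [1.7, 0.5, 0.5]
gripper_width: 39.9
grasp_force: 60.9
```

Emit:
{"name": "carry_out", "arguments": {"motion": [[0,0,0,0,0,0,-1],[0,0,0,0,0,20,-1],[0,0,0,0,0,20,-1]]}}

```text
clock: 17.08
position: [491.7, -14.5, 131.7]
ee_rot: [1.0, -0.014, -0.001, 0.0]
contact_force: [0.3, 0.1, -1.4]
gripper_width: 40.3
grasp_force: 61.0
```

Run:
```python
from h import *
g=snap('wrist')
s=read_state();print(s['position'],s['gripper_width'],R.from_quat(s['ee_rot']).as_matrix().round(3)[:,2])
for n,P in [('n1',(495,74.,70)),('n2',(493,-14,70)),('La',(581,-16.4,90)),('Lb',(584.1,74,90)),('tubetop',s['position']+[0,0,18])]: print(n,proj(g,P))
cv2.imwrite('pics/w7.png',g['color'])
```

```text
[492.54544754 -14.46674863 132.49799862] 40.04396378814554 [-0.001 -0.    -1.   ]
n1 [144.33102853 214.00179177]
n2 [259.09043003 213.46311995]
La [258.75800292  88.00091455]
Lb [108.06031221  88.58569918]
tubetop [259.98025288 277.67988186]
```

View pics/w7.png

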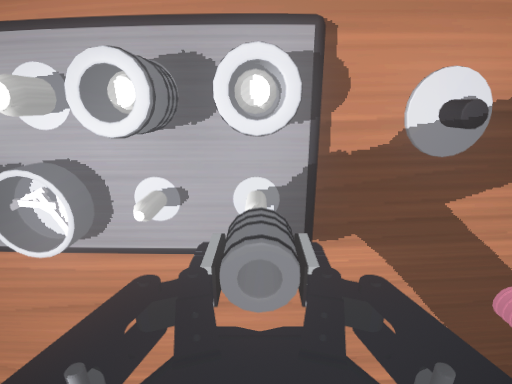

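The tube is centred, with its top at (260,279). Both large rollers sit home at (108,92) and (257,89). Post tip n1 at (140,216) suggests a correction of about 1 mm. Lowering.

Emit:
{"name": "carry_out", "arguments": {"motion": [[0,0,0,-1,-1,20,-1],[0,0,0,-1,-1,33,-1],[0,0,0,-1,-1,45,-1],[0,0,0,-1,-1,57,-1],[0,0,0,-1,-1,66,-1]]}}

```text
clock: 17.75
position: [492.6, -12.6, 65.8]
ee_rot: [1.0, -0.014, 0.0, -0.0]
contact_force: [0.5, -0.2, 0.7]
gripper_width: 40.1
grasp_force: 61.0
```

Emit:
{"name": "carry_out", "arguments": {"motion": [[0,0,0,0,0,4,-1],[0,0,0,0,0,4,-1],[0,0,0,0,0,3,0.2],[0,0,0,0,0,3,0.2],[0,0,0,0,0,-20,0.3]]}}

```text
clock: 18.38
position: [490.5, -13.0, 84.7]
ee_rot: [1.0, -0.014, -0.003, 0.001]
contact_force: [0.5, -0.0, 0.3]
gripper_width: 55.8
grasp_force: 0.0
```

Emit:
{"name": "carry_out", "arguments": {"motion": [[0,0,0,0,0,-50,0.3],[0,0,0,0,0,-104,0.3],[0,0,0,1,60,-104,0.3],[0,0,0,2,120,-104,0.3],[0,0,0,3,177,-104,0.3]]}}

```text
clock: 19.0
position: [489.9, -191.2, 190.0]
ee_rot: [1.0, -0.014, -0.0, -0.0]
contact_force: [1.3, -0.9, 0.6]
gripper_width: 55.6
grasp_force: 0.0
```

Emit:
{"name": "carry_out", "arguments": {"motion": [[0,0,0,0,0,0,0],[0,0,0,0,0,0,0]]}}

```text
clock: 19.25
position: [489.8, -189.7, 189.6]
ee_rot: [1.0, -0.014, -0.001, -0.0]
contact_force: [-0.1, 0.3, 0.2]
gripper_width: 42.5
grasp_force: 0.0
```

Run:
```python
from h import *
g=snap('wrist','w8.png')
s=read_state();print(s['position'],s['gripper_width'])
print(proj(g,(564,-191,14)),proj(g,(564,-191,44)),proj(g,(491,-13,80)),proj(g,(581,-16.4,90)))
```

```text
[ 489.97034828 -189.11215081  189.82547188] 42.657336849932314
[258.97416152 111.61327323] [258.914689   111.99993489] [ 74.8707306  199.33458038] [46.69468517 99.97671682]
```

View pics/w8.png

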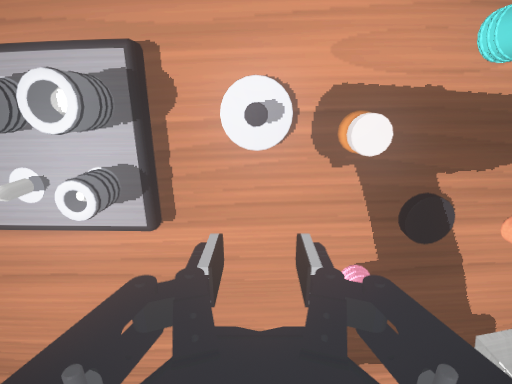

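Lid knob is at (256,114), giving (562.5,-189.5). S is seated on its post at (78,197). Gripping the knob.

Emit:
{"name": "carry_out", "arguments": {"motion": [[0,0,0,37,-3,20,0],[0,0,0,73,-3,50,0],[0,0,0,73,-3,105,0],[0,0,0,73,-3,150,0],[0,0,0,73,-3,158,0]]}}

```text
clock: 19.92
position: [561.2, -186.9, 29.2]
ee_rot: [1.0, -0.013, -0.004, -0.0]
contact_force: [0.5, -0.2, 0.5]
gripper_width: 42.6
grasp_force: 0.0
```

Emit:
{"name": "carry_out", "arguments": {"motion": [[0,0,0,0,0,0,-1],[0,0,0,0,0,0,-1],[0,0,0,0,0,0,-1],[0,0,0,0,0,-60,-1],[0,0,0,0,0,-120,-1]]}}

```text
clock: 20.55
position: [562.9, -188.8, 154.1]
ee_rot: [1.0, -0.014, -0.0, 0.0]
contact_force: [1.3, 0.5, -1.1]
gripper_width: 22.1
grasp_force: 59.0
```

Emit:
{"name": "carry_out", "arguments": {"motion": [[0,0,0,-16,-60,-20,-1],[0,0,0,-32,-120,-20,-1],[0,0,0,-48,-180,-20,-1],[0,0,0,-63,-240,-20,-1],[0,0,0,-79,-300,-20,-1]]}}

```text
clock: 21.18
position: [492.2, 114.5, 173.6]
ee_rot: [1.0, -0.014, 0.001, -0.001]
contact_force: [0.0, -0.6, -1.2]
gripper_width: 21.8
grasp_force: 59.2
```

Emit:
{"name": "carry_out", "arguments": {"motion": [[0,0,0,0,-4,0,-1],[0,0,0,0,-4,0,-1]]}}

```text
clock: 21.42
position: [492.8, 116.9, 173.0]
ee_rot: [1.0, -0.013, 0.0, -0.0]
contact_force: [-0.6, 0.2, -1.2]
gripper_width: 22.1
grasp_force: 59.4
```

Run:
```python
from h import *
g=snap('wrist','w9.png')
s=read_state();print(s['position'],s['gripper_width'])
print('well',proj(g,(493.4,176.1,60)),'knobtop',proj(g,s['position']+[0,0,12]),[proj(g,np.array((493.4,176.1,60))+d).round(0) for d in ([40,0,0],[-40,0,0],[0,40,0],[0,-40,0])])
print('flange',[proj(g,s['position']+np.array([a,b,-18])).round(0) for a,b in ((40,0),(0,40),(0,-40))])
```

```text
[492.91407638 116.13895778 172.77105127] 22.108945979875777
well [197.33852355 195.69791571] knobtop [261.5255409  270.48744065] [array([193., 154.]), array([201., 234.]), array([156., 197.]), array([239., 195.])]
flange [array([259., 178.]), array([196., 244.]), array([327., 241.])]
```

View pics/w9.png

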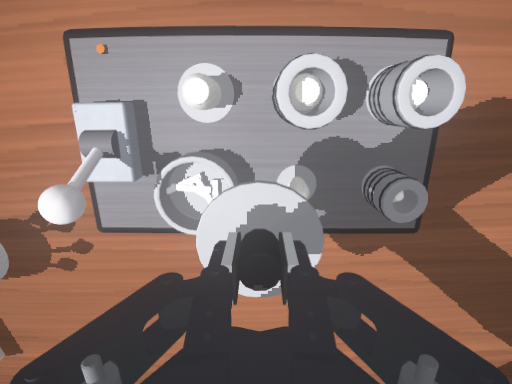

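The well rim's left edge is at 154 and its top at 154, matching (493,177). The lid flange spans 196–324 with its top at 182, so the lid sits about 2 mm nearer than the TCP. Moving over the well and down.

Emit:
{"name": "carry_out", "arguments": {"motion": [[0,0,0,1,-50,0,-1],[0,0,0,1,-60,20,-1],[0,0,0,1,-60,45,-1],[0,0,0,1,-60,62,-1],[0,0,0,1,-60,72,-1]]}}

```text
clock: 22.1
position: [495.8, 174.9, 99.5]
ee_rot: [1.0, -0.015, -0.001, 0.0]
contact_force: [-0.4, -0.0, -1.5]
gripper_width: 22.4
grasp_force: 59.5
```

Emit:
{"name": "carry_out", "arguments": {"motion": [[0,0,0,0,0,0,-1],[0,0,0,0,0,5,-1],[0,0,0,0,0,9,-1],[0,0,0,0,0,13,-1],[0,0,0,0,0,15,-1]]}}

```text
clock: 22.72
position: [495.5, 176.8, 85.5]
ee_rot: [1.0, -0.014, 0.0, -0.0]
contact_force: [-5.3, 1.2, 12.7]
gripper_width: 22.1
grasp_force: 61.0
```

The 12.7 N contact comes at plug height, about 53 mm against 52 mm seated, so the lid is in. Releasing and checking.

Emit:
{"name": "carry_out", "arguments": {"motion": [[0,0,0,0,0,0,0],[0,0,0,0,0,0,0],[0,0,0,0,0,-30,0],[0,0,0,0,0,-80,0],[0,0,0,0,0,-130,0]]}}

```text
clock: 23.35
position: [495.5, 176.4, 216.6]
ee_rot: [1.0, -0.014, -0.0, 0.0]
contact_force: [1.0, 1.4, -0.8]
gripper_width: 42.9
grasp_force: 0.0
```

Emit:
{"name": "carry_out", "arguments": {"motion": [[0,0,0,-30,20,0,-1],[0,0,0,-70,40,0,-1],[0,0,0,-70,40,0,-1]]}}

```text
clock: 23.72
position: [422.2, 137.1, 215.6]
ee_rot: [1.0, -0.014, -0.0, -0.0]
contact_force: [0.7, -0.9, -0.0]
gripper_width: 0.0
grasp_force: 0.0
```

Run:
```python
from h import *
g=snap('wrist','w10.png');h=snap('side')
s=read_state();print(s['position'],s['gripper_width'])
W=np.array((493.8,177,0))
print('flange exp',[proj(g,W+d).round(1) for d in ([40,0,66],[-40,0,66],[0,40,66],[0,-40,66],[0,0,96])])
for n,P in [('k3',(581,-16,90)),('k2',(584.1,74,90)),('n2',(491,-13,80))]: print(n,proj(g,P).round(1),proj(h,P).round(1))
c=cv2.resize(h['color'][115:225,180:280],(350,384),interpolation=cv2.INTER_CUBIC)
cv2.imwrite('pics/w10c.png',np.hstack([g['color'][:,:450],c]))
```

```text
[424.86835699 138.74833204 215.9292995 ] 0.14285395105292528
flange exp [array([214.8,  73. ]), array([220.5, 155.8]), array([178. , 117.4]), array([257.8, 114.8]), array([212.8, 117. ])]
k3 [437.2   4.6] [244.8 182.9]
k2 [330.9   0.7] [244.2 163.6]
n2 [414.4 114.8] [216.3 186. ]
```

View pics/w10c.png

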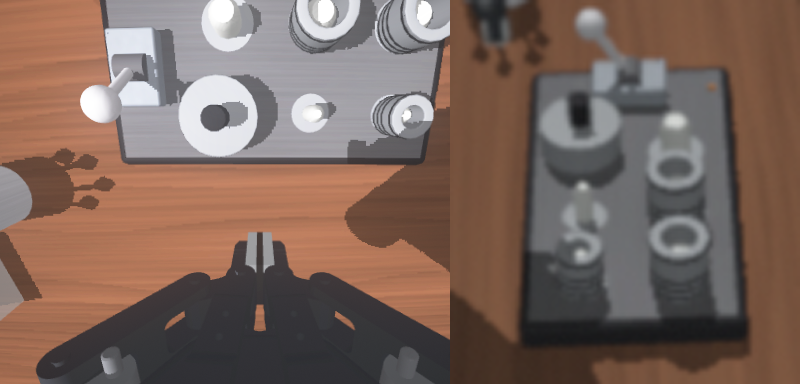

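The lid flange at (179–257, 74–156) matches the seated prediction, and all three rollers match their home positions in the side view: (678,237), (676,168), (579,247). Switching the toggle back on.

Emit:
{"name": "carry_out", "arguments": {"motion": [[0,0,0,10,-50,0,-1],[0,0,0,20,-100,0,-1],[0,0,0,22,-128,10,-1],[0,0,0,22,-128,55,-1],[0,0,0,22,-128,101,-1]]}}

```text
clock: 24.45
position: [450.3, 266.7, 112.5]
ee_rot: [1.0, -0.014, 0.0, -0.0]
contact_force: [0.3, 0.4, -0.8]
gripper_width: -0.2
grasp_force: 0.0
```

Emit:
{"name": "carry_out", "arguments": {"motion": [[0,0,0,15,0,0,-1],[0,0,0,35,0,0,-1],[0,0,0,60,0,0,-1],[0,0,0,85,0,0,-1],[0,0,0,109,0,0,-1]]}}

```text
clock: 25.08
position: [556.2, 262.6, 115.9]
ee_rot: [1.0, -0.015, -0.005, 0.001]
contact_force: [-61.8, 24.4, 41.7]
gripper_width: -0.1
grasp_force: 32.6
```

Emit:
{"name": "carry_out", "arguments": {"motion": [[0,0,0,0,0,0,-1],[0,0,0,-15,0,-50,-1],[0,0,0,-60,0,-110,-1],[0,0,0,-120,0,-130,-1],[0,0,0,-160,20,-130,-1]]}}

```text
clock: 25.7
position: [399.6, 249.1, 248.9]
ee_rot: [1.0, -0.014, 0.003, -0.003]
contact_force: [0.6, 0.5, 0.9]
gripper_width: 0.0
grasp_force: 0.0
```

Run:
```python
from h import *
g=snap('wrist');h=snap('side');t=snap('top')
s=read_state();print(s['position'],s['contact_force'])
for n,P in [('on',(583,265,118)),('off',(511,265,118))]: print(n,proj(g,P).round(),proj(h,P).round(),proj(t,P).round())
c=cv2.resize(h['color'][100:220,180:280],(320,384),interpolation=cv2.INTER_CUBIC)
cv2.imwrite('pics/w11.png',np.hstack([g['color'][:,:470],c]))
```

```text
[398.30898543 247.19029735 247.77256442] [ 0.38113453  0.43491136 -0.23432019]
on [236. -22.] [241. 121.] [164. 186.]
off [239.  71.] [220. 122.] [164. 208.]
```

View pics/w11.png

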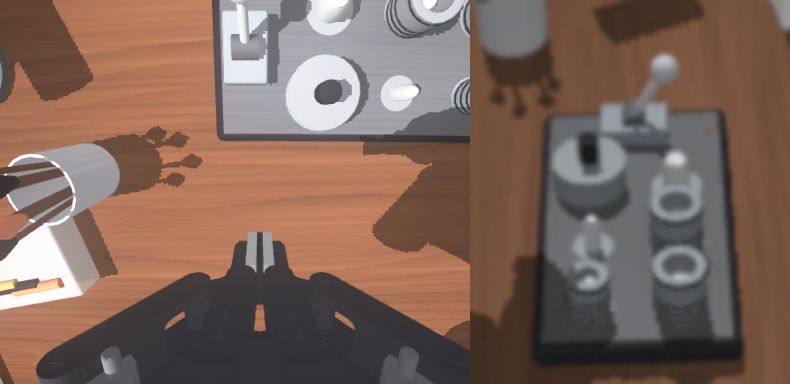

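The toggle is on: the ball is at side pixel (240,121), exactly the predicted "on" position. Lid and rollers are unchanged.

```bash
python3 -c "
from bench import *
print(job_done())"
```

```text
the job is handed in; nothing more can be done
None
```

The job is handed in, no verdict came back: both large rollers and the one small roller are on their posts, the lid is seated and the toggle is back on, though the final push peaked near 78 N (limit 120 N wrist, 40 N arm or gripper body), which I took to be on the fingers only.

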